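# Switch the room intercom on and hold its talk bar down

### The job

I want to speak to the other room with both hands busy: turn the intercom's rotary switch clockwise from off to on until it clicks home, then press the wide talk bar all the way down with the fingers, without banging it, and finish while still holding it down with less than 25 N, since the line closes as soon as it springs up. Do not press the small round call key, which would wake a sleeper there, and leave the other things on the dresser undisturbed.

Things in the scene. Friction and masses are not known exactly. Their poses are not given: they have to be found in the camera images.
- intercom: Desktop room intercom, off-white flat case 150 (x) x 200 (y) x 40 mm on a rear stand, fixed on the dresser, its front turned away from the robot give or take 0.5 rad. Origin on the dresser top under the middle of the case; x from the front (user) edge to the rear, y to the user's left, z up. The top panel slopes 8 degrees (0.14 rad), lower at the front.
- panel_mid (a point): Centre of the intercom's sloping top panel, 53 mm above the dresser. x up the slope to the rear, y to the user's left, z the panel's normal. On the panel, in mm from here: rotary switch at x 32, y 48 (rear left); talk bar x -60 to -18, y -28 to 52 (front); round call key x -42, y -68 (front right); flush loudspeaker slots at the rear right.
- power (a joint): Angle of the rotary on/off switch, rad: 0 = off, 1.047 (60 degrees clockwise seen from above) = on, with a stop at each end. A spring detent pulls it to the end it is nearer to, so once past half-way (0.52) it goes home by itself. Turning takes at most about 0.1 N m.
- power_grip (a point): On the switch's axis at the height to grip, 26 mm above the panel. Dark bar handle 40 long, 12 thick, from 4 to 32 mm above the panel, on a 40 mm disc 4 mm thick; clear for 45 mm around. Turns with the handle: x along the bar to its white-lined end, y across it, z out of the panel. That end points 30 degrees left of rearward when off (short mark), 30 right when on (long mark).
- talk (a joint): Angle of the talk bar, rad: 0 = released (up), 0.24 = fully down against its stop. It springs back when let go. Pressed at point talk_press it takes 2.5 N to start and 5.5 N to reach the stop; it counts as down from 0.18. Hold it with under 25 N; a blow of 45 N would break it, so come down slowly.
- talk_press (a point): Point to press: top face of the talk bar, mid-width, 30 mm in front of its hinge. Grey paddle 80 wide (y) x 42 mm deep (x), hinged on its rear edge, ribs near the front. Up: this point 13 mm above the panel, face tilted 0.24 rad to it, front edge high. Fully down: face parallel to the panel, point 7 mm lower. Axes as panel_mid when up; they tip with the bar.
- call (a joint): Travel of the round call key, m: 0 = up, 0.003 = fully pressed. Not to be pressed.
- call_top (a point): Centre of the top face of the round call key, 18 mm across, standing 6 mm above the panel, 40 mm to the right of the talk bar's right end as the user sees it.
- timer: Round steel dial timer, 72 mm across, 58 mm high with its bar-shaped dark knob on top, standing loose beside the intercom. Origin under its centre.
- tumbler: Empty clear glass tumbler, 72 mm across the rim and 95 mm high, standing loose beside the intercom. Origin under its centre.
- hair_tie_holder: Orange silicone hair tie holder, a post with a head on a disc foot, 68 mm across and 94 mm high, standing loose beside the intercom. Origin under its centre.
- tweezers_case: Flat stainless steel tweezers case, 108 x 26 x 14 mm, long side along its x, lying loose beside the intercom. Origin under its centre.
Things that resemble listed ones, but are neither listed nor needed, are in the scene too. What is shaped like the timer but brown is not meant.

How it is judged:
By the outcome, as a careful person would: the job done as asked, in the order asked, and still so for the second after the job is handed in, while the arm keeps its last pose, push and grip.
It also fails if it takes over 45 s, if anything falls off the work surface, if the arm or the gripper's body presses on something with over 40 N, if the wrist force passes 120 N, or if a joint passes its speed limit or range.

### The arm

A 6-joint arm with a two-finger parallel gripper is mounted at the origin on the work surface. World frame = base frame: x ahead of the robot, y to its left, z up, the work surface at z = 0. Lengths are in m, angles in degrees, forces in N, time in s.
With the tool pointing down it reaches from about 0.375 to 0.825 m from the base axis. Payload 5.5 kg.
Tool frame: the origin (TCP) lies midway between the tips of the shut fingers; the grasp point (between the pads) lies 19 mm behind it (bot.hold_point_z is the distance from the TCP to the grasp point, in m); y points along the fingers, x is the direction in which the jaws open and shut, and the axes are right-handed (so a half turn about y gives the same grasp; the last joint's range is limited). The gripper opens to 85 mm and grips with 20 to 120 N. Pads are 22 mm wide; open, the fingers measure 114 mm over their backs; the gripper's body (76 mm by 85 mm) begins 54 mm behind the grasp point. The pads swing forward as they close: fully open they stand 13 mm farther back than shut.
Start: joints at [65.89, 17.962, -2.699, 69.339, 0, 90], TCP at [0.245, 0.548, 0.231] pointing down, gripper open.
Joint ranges: [-152.73, 152.73], [-39.44, 99.34], [-58.76, 71.6], [-118.89, 123.64], [-81.53, 83.1], [-180, 180]. Speed limits (degrees/s): [136.94, 136.94, 172.46, 180, 180, 180].

### API

Orientations are given as [roll, pitch, yaw] about the fixed x, y, z axes, in that order (R = Rz(yaw) Ry(pitch) Rx(roll)).
In Python, from workcell import bot, optics, ticket gives the robot as it stands.
- The arm moves only by the tool play_rows, never from a script. Its argument "deltas" is a list of rows, each a list of 7 numbers: the shift along the tool's x, y, z in mm, then the turn, a rotation vector about the tool's x, y, z in degrees, then the closure, from -1 (fully open) to 1 (shut). A call has 1 to 8 rows; each row shifts and turns the pose as measured when the row begins, along the tool's axes as they then stand; what a row does not reach is not made up. A row lasts 1/8 s, in which the tool goes at most 62.5 mm and 10.7 degrees, less where a joint would pass 70% of its speed; a pose out of reach is approached as far as the arm can. A call is refused whole if a number of a shift passes 62.5 or a number of a turn 10.7, either way. A call with a gripper value outside its range is refused whole. The fingers move at their own pace and stop on an object; "force" is the grip in N (left out, the last holds). Time passes only in rows, so rows that do not move let the fingers close. It gives the time, the measured TCP pose, the force and the opening at its end, in the units of the state.
- bot.read_state(): the state, without advancing time (a new reading comes with each control period).
- optics.capture(name): name is "scene" or "side" or "wrist"; returns a dict with "pixels" (480x640x3 uint8, red, green, blue), "fx", "fy", "cx", "cy" (pixels), "k1" (the pictures are not rectified: a ray, as slopes to the right and down, at radius r is drawn at 1 + k1 r^2 times it, then the intrinsics apply), "xyz" and "attitude" of the camera in the world; the wrist camera has in their place "tool_from_camera" (4x4, takes a point from camera to tool coordinates, whose origin is the TCP and whose axes are the tool frame's). Camera axes: x right, y up, looking along -z (the intrinsics and any distortion apply to the point x, -y, -z); pixel columns grow to the right and rows downward; lengths in m; the calibration is good to about 2 mm. A picture is of the moment at which its call begins: read the wrist's pose just before it. There is no depth.
- ticket.job_done(): hands the job in, once; it reports no verdict.
The state is a dict: "time_s": time; "joint_pos": joint angles; "qvel": joint speeds; "joint_efforts": joint torques, N m; "tool_pos": TCP position; "tool_rot": TCP orientation; "force": force on the tool from outside, world axes, zero at the start; "ft_torque": the same for the moment, N m; "grip_width": opening from 0.0 (shut) to 1.0 (fully open).
Only numpy, scipy, OpenCV 4.12 (cv2) and the standard library are available. Lean on these libraries where they do the work, as an engineer would, in place of code of your own. Each camera call takes 0.05 s, during which the arm holds its last target.

## Working session

There is one attempt and no reset: what is moved stays moved. The work goes in short steps, Python scripts to look and compute and a tool call to move; the robot and the scene stay as the last step left them, time stands still between calls to the robot, and variables do not carry over. Pictures are saved under pics/ and viewed, and the job is handed in when it is done.

Besides the shell and the picture viewer there is one more tool, called as name(argument=value, ...), one argument or row to a line, values as JSON. play_rows: Moves the arm, as the interface text tells. Its arguments: {"type":"object","properties":{"deltas":{"type":"array","items":{"type":"array","items":{"type":"number"}}},"force":{"type":"number"}},"required":["deltas"]}

```bash
mkdir -p pics; ls
python3 - <<'E'
from workcell import bot, optics, ticket
import cv2
print(bot.read_state(), bot.hold_point_z)
for n in ["scene","side","wrist"]:
    c=optics.capture(n); cv2.imwrite(f"pics/{n}0.png",c["pixels"][:,:,::-1])
    print(n,{k:v for k,v in c.items() if k!="pixels"})
E
```

```text
pics
{'time_s': 0.0, 'joint_pos': array([ 6.58902675e+01,  1.80024972e+01, -2.75407973e+00,  6.93378565e+01,
       -1.77183418e-03,  8.99997648e+01]), 'qvel': array([ 0.08143885,  0.02186512, -0.15433181, -0.17530901,  0.02416409,
        0.01858017]), 'joint_efforts': array([-9.65228537e-05, -5.39594722e+01,  3.39746869e+01,  1.94291119e-02,
        9.94232596e-05, -6.63203679e-06]), 'tool_pos': array([0.24487189, 0.54714355, 0.2304534 ]), 'tool_rot': array([-90.00177145,   0.09443338,  65.89050271]), 'force': array([-0.09993073, -0.47047178, -1.21258557]), 'ft_torque': array([0.00841593, 0.07781565, 0.02494059]), 'grip_width': 1.0001901098034227} 0.0187
scene {'fx': 462.02902641785477, 'fy': 462.02902641785477, 'cx': 319.58109183333795, 'cy': 232.50152162373055, 'k1': -0.10387557207367154, 'xyz': array([ 1.17226536, -0.53224216,  0.69538309]), 'attitude': array([52.40906416,  0.71443495, 50.54994415])}
side {'fx': 555.3506398253888, 'fy': 555.3506398253888, 'cx': 322.1463267958098, 'cy': 230.82015351044143, 'k1': -0.10518857861720145, 'xyz': array([ 0.24261615, -1.10224322,  0.71469501]), 'attitude': array([ 60.49798834,   0.49550915, -16.87258642])}
wrist {'fx': 382.69983411879514, 'fy': 382.69983411879514, 'cx': 322.84701896688114, 'cy': 237.35360566533066, 'k1': -0.08045269798663394, 'tool_from_camera': array([[ 9.99998769e-01, -8.20974086e-04,  1.33733002e-03,
         5.71957796e-04],
       [ 1.51286228e-03,  2.78039892e-01, -9.60568337e-01,
        -1.43363622e-01],
       [ 4.16770617e-04,  9.60569177e-01,  2.78040792e-01,
         7.01348651e-02],
       [ 0.00000000e+00,  0.00000000e+00,  0.00000000e+00,
         1.00000000e+00]])}
```

View pics/scene0.png

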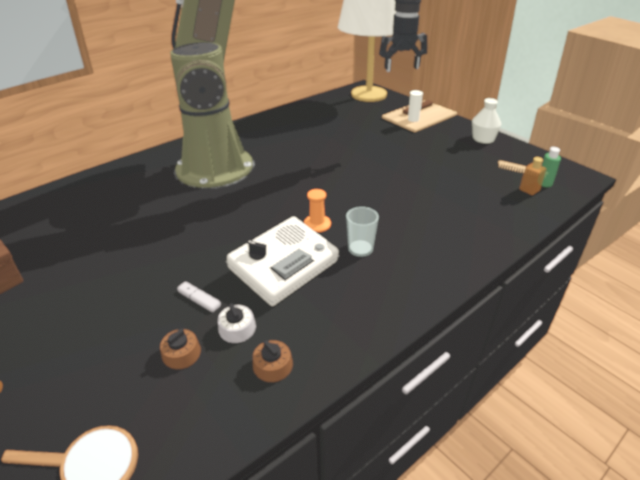

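View pics/side0.png

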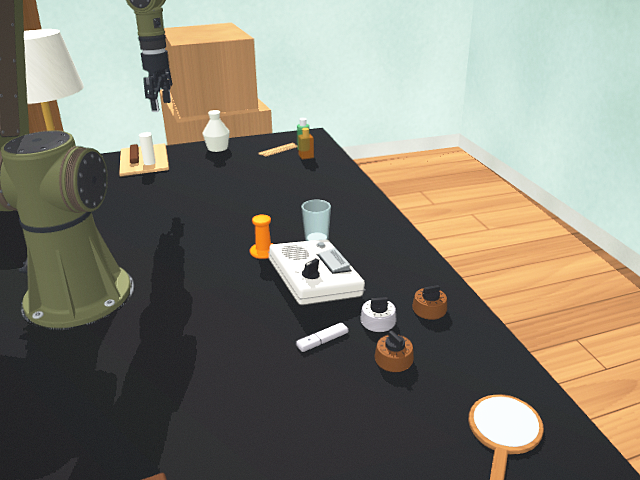

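View pics/wrist0.png

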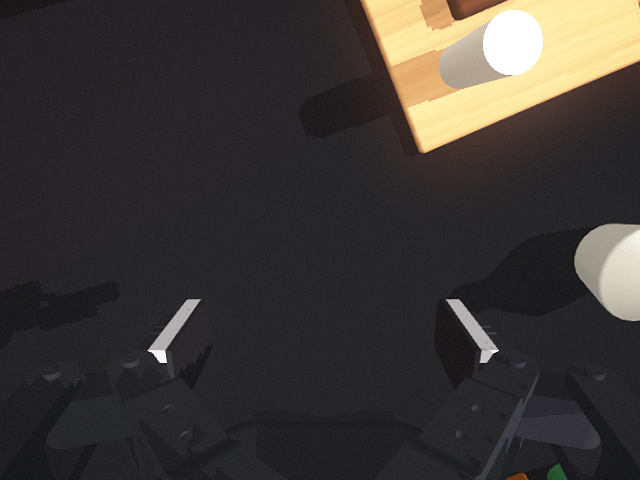

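```bash
cat > h.py <<'E'
import numpy as np, cv2
from scipy.spatial.transform import Rotation as R
def K(c): return np.array([[c["fx"],0,c["cx"]],[0,c["fy"],c["cy"]],[0,0,1.]])
def rotm(a): return R.from_euler("xyz",a,degrees=True).as_matrix()
def campose(c,st=None):
    if "xyz" in c: return rotm(c["attitude"]),np.array(c["xyz"])
    T=np.array(c["tool_from_camera"]); Rt=rotm(st["tool_rot"])
    return Rt@T[:3,:3], Rt@T[:3,3]+st["tool_pos"]
def ray(c,uv,st=None):
    Rc,o=campose(c,st); D=np.array([c["k1"],0,0,0,0.])
    p=cv2.undistortPoints(np.array([[uv]],float),K(c),D)[0,0]
    d=Rc@np.array([p[0],-p[1],-1.]); return o,d/np.linalg.norm(d)
def onz(c,uv,z,st=None):
    o,d=ray(c,uv,st); return o+d*(z-o[2])/d[2]
def tri(rs):
    A=sum(np.eye(3)-np.outer(d,d) for o,d in rs); b=sum((np.eye(3)-np.outer(d,d))@o for o,d in rs)
    p=np.linalg.solve(A,b); return p,[np.linalg.norm((np.eye(3)-np.outer(d,d))@(p-o))*1e3 for o,d in rs]
def proj(c,P,st=None):
    Rc,o=campose(c,st); q=(np.atleast_2d(P)-o)@Rc*np.array([1,-1,-1])
    return cv2.projectPoints(q.reshape(-1,1,3),np.zeros(3),np.zeros(3),K(c),np.array([c["k1"],0,0,0,0.]))[0][:,0]
E
python3 - <<'E'
import cv2
a=cv2.imread("pics/scene0.png")[170:370,150:400]; b=cv2.imread("pics/side0.png")[200:380,230:460]
cv2.imwrite("pics/sc1.png",cv2.resize(a,None,fx=3,fy=3,interpolation=2)); cv2.imwrite("pics/si1.png",cv2.resize(b,None,fx=3,fy=3,interpolation=2))
E
```

```text
(no output)
```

View pics/sc1.png

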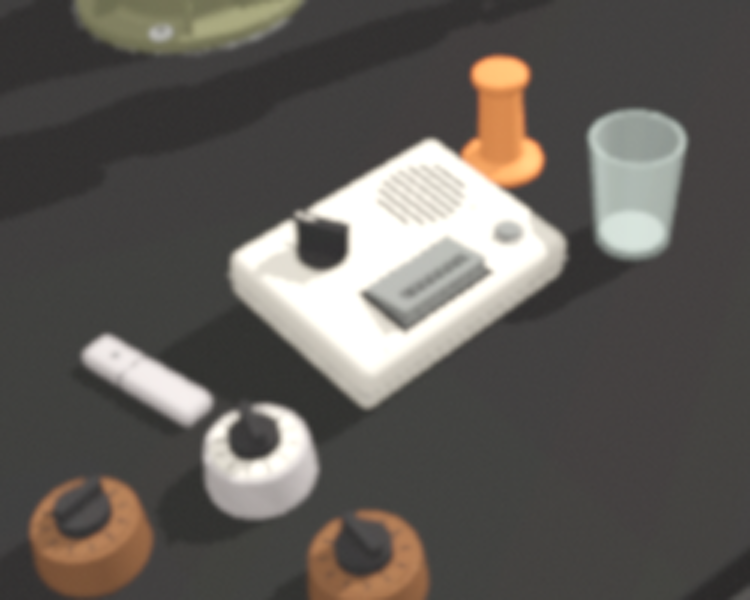

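View pics/si1.png

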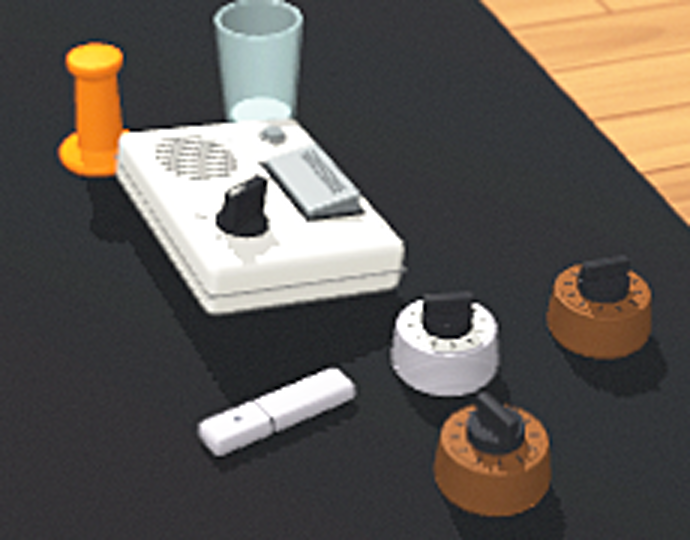

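Run:
```python
from h import *
from workcell import optics
cs=optics.capture("scene"); ci=optics.capture("side")
S=dict(RL=(227,257),RR=(294,216.7),FL=(272,298),FR=(338,250)); I=dict(RL=(302,293),RR=(269,245),FL=(364,280),FR=(329,241))
P={}
for k in S:
    p,e=tri([ray(cs,S[k]),ray(ci,I[k])]); P[k]=p; print(k,p.round(4),np.round(e,1), onz(cs,S[k],.063 if k[0]=='R' else .043).round(3))
m=sum(P.values())/4; print("mid",m)
f=(P['RL']+P['RR']-P['FL']-P['FR'])/2; l=(P['RL']+P['FL']-P['RR']-P['FR'])/2; print(f,np.linalg.norm(f),l,np.linalg.norm(l),np.degrees(np.arctan2(f[1],f[0])),np.degrees(np.arctan2(l[1],l[0]))+90)
for n,a,b in [("holder",(317,226),None),("tumbler",(361,252),None),("timer",(237,332),None),("case",(199,300),None)]: print(n,onz(cs,a,0))
```

```text
RL [ 0.4629 -0.2159  0.055 ] [0.2 0.2] [ 0.472 -0.22   0.063]
RR [ 0.4385 -0.0172  0.0572] [1.4 1.4] [ 0.447 -0.023  0.063]
FL [ 0.6068 -0.1982  0.0395] [5.4 5.4] [ 0.615 -0.205  0.043]
FR [ 0.5852 -0.0072  0.0386] [1.2 1.2] [ 0.588 -0.009  0.043]
mid [ 0.5233578  -0.10961185  0.04757096]
[-0.14527101 -0.0138328   0.01701047] 0.14691619380786086 [ 0.0230109  -0.19481269 -0.00064397] 0.19616804497102916 -174.5606584913834 6.736454890855953
holder [0.44432475 0.04712804 0.        ]
tumbler [0.5896382  0.06134222 0.        ]
timer [ 6.10197208e-01 -2.89116875e-01 -1.11022302e-16]
case [ 0.48456586 -0.30553909  0.        ]
```

play_rows(
  deltas=[
    [-6.5,-1.5,-54,0,5.2,0,-1],
    [-6.5,-1.5,-54,0,5.2,0,-1],
    [-6.5,-1.5,-54,0,5.2,0,-1],
    [-6.5,-1.5,-54,0,5.2,0,-1],
    [-6.5,-1.5,-54,0,5.2,0,-1],
    [-6.5,-1.5,-54,0,5.2,0,-1],
    [-6.5,-1.5,-54,0,5.2,0,-1],
    [-6.5,-1.5,-54,0,5.2,0,-1],
  ],
)

```text
time_s: 1.25
tool_pos: [0.5275, 0.2178, 0.2416]
tool_rot: [-90.0, 0.0, 23.4]
force: [0.0, 0.6, 0.9]
grip_width: 1.002
```

play_rows(
  deltas=[
    [-6.5,-1.5,-50,0,5.2,0,-1],
    [-6.5,-1.5,-50,0,5.2,0,-1],
    [-6.5,-1.5,-50,0,5.2,0,-1],
    [-6.5,-1.5,-50,0,5.2,0,-1],
    [-6.5,-1.5,-50,0,5.2,0,-1],
    [-6.5,-1.5,-50,0,5.2,0,-1],
    [-4,-1.5,-35,0,4,0,-1],
    [0,0,0,0,0,0,-1],
  ],
)

```text
time_s: 2.25
tool_pos: [0.5317, -0.1294, 0.2517]
tool_rot: [-90.0, -0.0, -13.3]
force: [-0.3, -1.2, 0.4]
grip_width: 0.997
```

Run:
```python
from h import *
from workcell import bot,optics
import pickle
st=bot.read_state(); c=optics.capture("wrist"); pickle.dump((st,c),open("w1.pkl","wb"))
cv2.imwrite("pics/w1.png",c["pixels"][:,:,::-1]); print(st["tool_pos"],st["tool_rot"],st["joint_pos"],st["force"])
```

```text
[ 0.53168333 -0.12936104  0.251662  ] [-9.00439448e+01 -4.85679131e-02 -1.33409979e+01] [-1.36482141e+01  1.17868101e+01 -8.10001611e+00  7.00643709e+01
 -4.36837245e-02  8.96927838e+01] [-0.33537071 -1.16864112  0.39950666]
```

View pics/w1.png

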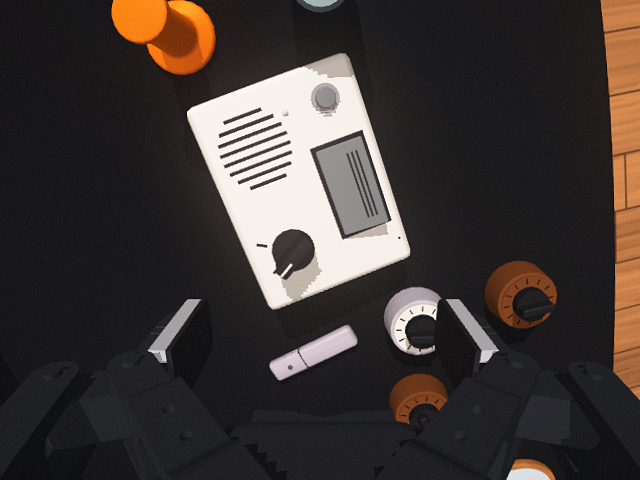

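Run:
```python
from h import *
import pickle
st,c=pickle.load(open("w1.pkl","rb")); im=c["pixels"]
g=im.min(2); m=((g>110)*255).astype(np.uint8); m[:, :180]=0; m[310:]=0
m=cv2.morphologyEx(m,cv2.MORPH_CLOSE,np.ones((15,15)))
cn=max(cv2.findContours(m,0,2)[0],key=cv2.contourArea); ap=cv2.approxPolyDP(cn,12,True)[:,0]; print(ap.tolist(),cv2.minAreaRect(cn))
# line fits per side
quad=np.array([[189,112],[345,55],[409,255],[273,308]],float); L=[]
pts=cn[:,0].astype(float)
for i in range(4):
    a,b=quad[i],quad[(i+1)%4]; d=(b-a)/np.linalg.norm(b-a); t=(pts-a)@d/np.linalg.norm(b-a); n=np.array([-d[1],d[0]]); s=abs((pts-a)@n)
    q=pts[(t>.12)&(t<.88)&(s<8)]; v=cv2.fitLine(q.astype(np.float32),cv2.DIST_HUBER,0,.01,.01).ravel(); L.append(v); print(len(q))
C=[]
for i in range(4):
    u,v=L[i-1],L[i]; A=np.array([[u[0],-v[0]],[u[1],-v[1]]]); t=np.linalg.solve(A,v[2:]-u[2:]); C.append(u[2:]+t[0]*u[:2])
names=["RR","FR","FL","RL"]; P={}
for n,uv in zip(names,C):
    P[n]=onz(c,uv,.0634 if n[0]=="R" else .0426,st); print(n,uv.round(1),P[n].round(4))
mid=sum(P.values())/4; f=(P['RL']+P['RR']-P['FL']-P['FR'])/2; l=(P['RL']+P['FL']-P['RR']-P['FR'])/2
print(mid,np.linalg.norm(f),np.linalg.norm(l),np.degrees(np.arctan2(f[1],f[0])),np.degrees(np.arctan2(l[1],l[0]))+90)
yaw=np.arctan2(l[1],l[0])+np.pi/2
for yw in [yaw]:
    Rp=R.from_euler("zy",[yw+np.pi*0,0]).as_matrix()
    Rp=R.from_euler("ZY",[yw if np.cos(yw)<0 else yw+np.pi,-np.radians(8)]).as_matrix()
    # x must be rearward
    x=f/np.linalg.norm(f); print("x",Rp[:,0],x)
    if Rp[:,0]@x<0: print("flip")
mid[2]=.053
F={"sw_top":(32,48,32),"grip":(32,48,26),"disc":(32,48,4),"call":(-42,-68,6),"press":(-48,12,13),"hingeL":(-18,52,6),"hingeR":(-18,-28,6),"mid":(0,0,0)}
vis=im[:,:,::-1].copy()
for k,p in F.items():
    w=mid+Rp@np.array(p)/1e3; uv=proj(c,w,st)[0]; print(k,w.round(4),uv.round(1)); cv2.circle(vis,tuple(int(v) for v in uv),2,(0,0,255),-1)
cv2.imwrite("pics/w1v.png",cv2.resize(vis[30:330,170:430],None,fx=2,fy=2))
```

```text
[[345, 54], [187, 111], [272, 308], [409, 255]] ((303.29583740234375, 181.49615478515625), (219.2361602783203, 172.1938018798828), 69.27444458007812)
86
97
72
128
RR [183.4 109.4] [ 0.4386 -0.0188  0.0634]
FR [346.6  50.1] [ 0.5833 -0.0027  0.0426]
FL [411.1 255.1] [ 0.6049 -0.1977  0.0426]
RL [270.2 310.4] [ 0.4605 -0.2138  0.0634]
[ 0.52180902 -0.10825455  0.053     ] 0.14689655356258868 0.19623702625346767 -173.64230703383336 6.375041596668154
x [-0.98414463 -0.10995544  0.1391731 ] [-0.98383642 -0.10961939  0.14159624]
sw_top [ 0.5001 -0.159   0.0891] [293.7 257.9]
grip [ 0.4992 -0.1591  0.0832] [293.3 255.9]
disc [ 0.4962 -0.1594  0.0614] [291.9 249.2]
call [ 0.5564 -0.036   0.0531] [325.   95.8]
press [ 0.5722 -0.1147  0.0592] [363.  182.4]
hingeL [ 0.5461 -0.1579  0.0564] [344.5 234.1]
hingeR [ 0.5372 -0.0784  0.0564] [314.7 150.5]
mid [ 0.5218 -0.1083  0.053 ] [305.9 187.3]
```

View pics/w1v.png

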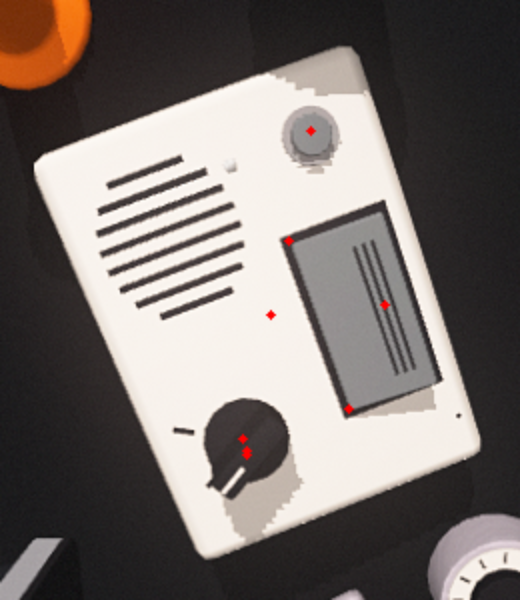

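```bash
cat >> h.py <<'E'
MID=np.array([.5223,-.1093,.053]); YAW=186.4
RP=R.from_euler("ZY",[YAW,-8],degrees=True).as_matrix()
def W(p): return MID+RP@np.array(p,float)/1e3
def toolR(a):  # tool y = -normal, tool x at angle a (deg) in panel frame from panel x
    x=RP@np.array([np.cos(np.radians(a)),np.sin(np.radians(a)),0]); y=-RP[:,2]
    return np.column_stack([x,y,np.cross(x,y)])
def rel(st,p,Rt):
    R0=rotm(st["tool_rot"]); return R0.T@(p-st["tool_pos"])*1e3, R.from_matrix(R0.T@Rt).as_rotvec(degrees=True)
E
python3 - <<'E'
from h import *
from workcell import bot
st=bot.read_state()
for a in (-60,120):
    Rt=toolR(a); print(a,R.from_matrix(Rt).as_euler("xyz",degrees=True).round(1)); 
    s,r=rel(st,W((32,48,67)),Rt); print(s.round(1),r.round(1),np.linalg.norm(r), W((32,48,67)))
E
```

```text
-60 [-83.1  -4.  126.2]
[-18.8 127.8 -36.4] [   8.  -139.4    6.6] 139.74590278285592 [ 0.5054259  -0.15949375  0.1238015 ]
120 [-96.9   4.  -53.8]
[-18.8 127.8 -36.4] [-5.2 40.3  6.3] 41.11705302134634 [ 0.5054259  -0.15949375  0.1238015 ]
```

play_rows(
  deltas=[
    [-19,40,-36,0,0,0,-0.3],
    [0,0,0,0.6,-10,0.5,-0.3],
    [0,0,0,0.6,-10,0.5,-0.3],
    [0,0,0,0.6,-10,0.5,-0.3],
    [0,0,0,0.6,-10,0.5,-0.3],
    [0,0,0,0.6,-10,0.5,-0.3],
    [0,0,0,0.6,-10,0.5,-0.3],
    [0,0,0,0.6,-10,0.5,-0.3],
  ],
)

```text
time_s: 3.3
tool_pos: [0.5057, -0.1493, 0.2082]
tool_rot: [-84.5, 0.1, 60.1]
force: [-0.3, 0.7, 0.0]
grip_width: 0.651
```

play_rows(
  deltas=[
    [0,0,0,0.6,-10,0.5,-0.3],
    [0,0,0,0.6,-10,0.5,-0.3],
    [0,0,0,0.6,-10,0.5,-0.3],
    [0,0,0,0.6,-10,0.5,-0.3],
    [0,0,0,0.6,-10,0.5,-0.3],
    [0,0,0,0.6,-10,0.5,-0.3],
    [0,0,0,0.6,-10,0.5,-0.3],
    [0,0,0,0,0,0,-0.3],
  ],
)

```text
time_s: 4.3
tool_pos: [0.5093, -0.1379, 0.2068]
tool_rot: [-83.1, -5.1, 133.6]
force: [0.3, -0.3, -0.4]
grip_width: 0.647
```

Run:
```python
from h import *
from workcell import bot
st=bot.read_state(); print(st["joint_pos"].round(1),st["tool_pos"],st["force"],st["grip_width"])
s,r=rel(st,W((32,48,67)),toolR(-60)); print(s.round(1),r.round(1))
```

```text
[-13.3  17.8  -6.8  73.4  -3.  -56.9] [ 0.50927825 -0.13790999  0.20675995] [ 0.34147259 -0.2591806  -0.41388594] 0.6473157884037347
[-20.3  83.    7.7] [-0.6  7.5  0.2]
```

play_rows(
  deltas=[
    [-20,40,8,-0.6,7.5,0.2,-0.2],
    [0,40,0,0,0,0,-0.2],
    [0,0,0,0,0,0,-0.2],
  ],
)

```text
time_s: 4.68
tool_pos: [0.5077, -0.1575, 0.1257]
tool_rot: [-83.2, -3.8, 125.6]
force: [0.2, -0.7, 0.2]
grip_width: 0.602
```

Run:
```python
from h import *
from workcell import bot,optics
st=bot.read_state(); print(st["joint_pos"].round(1),st["tool_pos"],st["force"],st["grip_width"])
s,r=rel(st,W((32,48,67)),toolR(-60)); print(s.round(1),r.round(1))
c=optics.capture("wrist"); v=c["pixels"][:,:,::-1].copy()
for p in [(32,48,32),(32,48,4),(32+17.3,48+10,32),(32-17.3,48-10,32)]:
    cv2.circle(v,tuple(int(a) for a in proj(c,W(p),st)[0].round()),2,(0,0,255),-1)
cv2.imwrite("pics/w2.png",v)
```

```text
[-15.4  20.6 -13.8  62.8  -2.9 -51.1] [ 0.50773434 -0.15750794  0.1257274 ] [ 0.2324212  -0.71606191  0.21207616] 0.6022027969328153
[-0.4  2.2  2.8] [ 0.2 -0.6 -0.1]
```

View pics/w2.png

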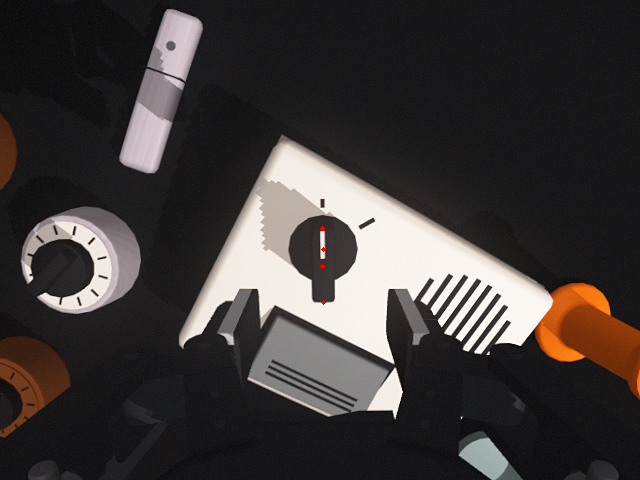

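play_rows(
  deltas=[
    [-0.4,20,2.8,0,-0.6,0,-0.2],
    [0,20,0,0,0,0,-0.2],
    [0,15,0,0,0,0,-0.2],
    [0,5,0,0,0,0,-0.2],
    [0,0,0,0,0,0,-0.2],
  ],
)

```text
time_s: 5.35
tool_pos: [0.5065, -0.1612, 0.0748]
tool_rot: [-83.8, -3.2, 126.2]
force: [-0.7, -0.3, 0.4]
grip_width: 0.606
```

```bash
cat > s.py <<'E'
from h import *
from workcell import bot,optics
import sys
st=bot.read_state(); print(st["time_s"],st["joint_pos"].round(1),st["force"].round(1),st["ft_torque"].round(2),st["grip_width"])
print("panel pos",(RP.T@(st["tool_pos"]-MID)*1e3).round(1)); Rx=RP.T@rotm(st["tool_rot"]); print("tool x ang",np.degrees(np.arctan2(Rx[1,0],Rx[0,0])).round(1),"y",Rx[:,1].round(3))
if len(sys.argv)>1:
    v=optics.capture(sys.argv[1])["pixels"][:,:,::-1]
    if len(sys.argv)>3:
        a,b,e,f=map(int,sys.argv[3:7]); v=cv2.resize(v[b:f,a:e],None,fx=3,fy=3,interpolation=2)
    cv2.imwrite("pics/"+sys.argv[2],v)
E
python3 s.py wrist w3.png
```

```text
5.35 [-15.8  22.4 -18.3  55.6  -2.9 -52. ] [-0.7 -0.3  0.4] [ 0.01 -0.13 -0.05] 0.6060772324848273
panel pos [24.3 49.8 18.6]
tool x ang -60.1 y [-0.018  0.006 -1.   ]
```

View pics/w3.png

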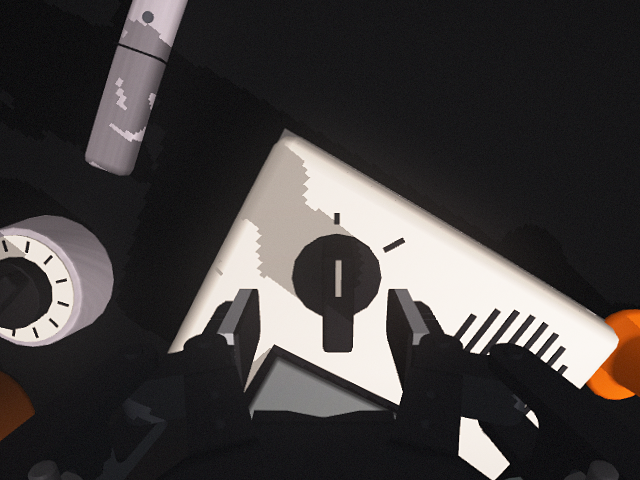

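```bash
cat > r.py <<'E'
from h import *
from workcell import bot
import sys
x,y,z,a=map(float,sys.argv[1:5]); st=bot.read_state()
s,r=rel(st,W((x,y,z)),toolR(a)); print(s.round(1),r.round(1))
E
python3 r.py 32 48 9 -60
```

```text
[5.7 9.6 6. ] [ 0.8 -0.1 -0.8]
```

play_rows(
  deltas=[
    [5.7,1,6,0.8,0,-0.8,-0.2],
    [0,0,0,0,0,0,-0.2],
  ],
)

```text
time_s: 5.65
tool_pos: [0.4986, -0.1603, 0.076]
tool_rot: [-83.0, -3.9, 126.1]
force: [-1.4, -0.1, -0.0]
grip_width: 0.599
```

```bash
python3 s.py; python3 r.py 32 48 9 -60
```

```text
5.65 [-15.9  22.5 -18.2  56.7  -3.1 -52. ] [-1.4 -0.1 -0. ] [ 0.02 -0.15  0.02] 0.5988256986478541
panel pos [32.2 48.  18.7]
tool x ang -60.1 y [ 0.001  0.001 -1.   ]
[-0.1  9.7 -0.2] [-0.1 -0.1 -0. ]
```

play_rows(
  deltas=[
    [0,5,0,0,0,0,-0.2],
    [0,5,0,0,0,0,-0.2],
    [0,0,0,0,0,0,-0.2],
  ],
)

```text
time_s: 6.02
tool_pos: [0.4972, -0.1605, 0.0655]
tool_rot: [-83.0, -3.9, 126.1]
force: [0.3, 0.9, -0.2]
grip_width: 0.596
```

```bash
python3 s.py; python3 r.py 32 48 9 -60
```

```text
6.025 [-15.9  23.  -19.   55.4  -3.1 -52. ] [ 0.3  0.9 -0.2] [-0.04 -0.15  0.01] 0.5958274839941157
panel pos [32.1 48.1  8.1]
tool x ang -60.1 y [ 0.     0.001 -1.   ]
[ 0.1 -0.9 -0.2] [-0.  -0.1 -0. ]
```

play_rows(
  deltas=[
    [0,0,0,0,0,0,0.3],
    [0,0,0,0,0,0,0.6],
    [0,0,0,0,0,0,1],
    [0,0,0,0,0,0,1],
    [0,0,0,0,0,0,1],
    [0,0,0,0,0,0,1],
  ],
  force=30,
)

```text
time_s: 6.78
tool_pos: [0.497, -0.1603, 0.0656]
tool_rot: [-83.0, -4.0, 126.1]
force: [-0.7, 0.1, 0.3]
grip_width: 0.134
```

```bash
python3 s.py wrist w4.png
```

```text
6.775 [-15.9  23.  -19.1  55.4  -3.1 -52. ] [-0.7  0.1  0.3] [ 0.09 -0.07  0.04] 0.1339579967247683
panel pos [32.3 47.9  8.2]
tool x ang -60.1 y [ 0.001  0.001 -1.   ]
```

View pics/w4.png

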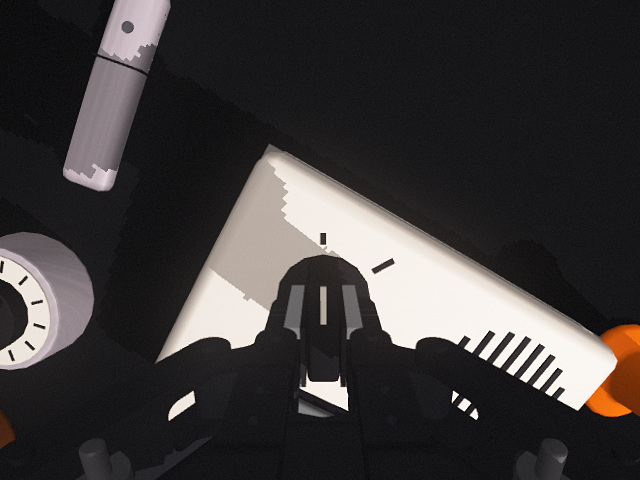

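play_rows(
  deltas=[
    [0,0,0,0,6,0,1],
    [0,0,0,0,6,0,1],
    [0,0,0,0,6,0,1],
    [0,0,0,0,6,0,1],
  ],
)

```text
time_s: 7.32
tool_pos: [0.497, -0.1603, 0.0656]
tool_rot: [-82.0, -0.7, 101.5]
force: [0.2, 1.2, 0.4]
grip_width: 0.134
```

```bash
python3 s.py; python3 r.py 32 48 8 -120
```

```text
7.325 [-15.9  23.  -19.1  55.4  -3.1 -27.3] [0.2 1.2 0.4] [ 0.13 -0.11 -0.05] 0.13352659600447211
panel pos [32.3 47.9  8.1]
tool x ang -84.9 y [ 0.001  0.001 -1.   ]
[-0.1  0.1 -0.3] [-0.  35.1 -0. ]
```

play_rows(
  deltas=[
    [0,0,0,0,6,0,1],
    [0,0,0,0,6,0,1],
    [0,0,0,0,6,0,1],
    [0,0,0,0,6,0,1],
    [0,0,0,0,6,0,1],
    [0,0,0,0,4,0,1],
    [0,0,0,0,0,0,1],
  ],
)

```text
time_s: 8.2
tool_pos: [0.497, -0.1603, 0.0655]
tool_rot: [-83.0, 4.0, 66.6]
force: [0.1, 0.6, 0.1]
grip_width: 0.137
```

```bash
python3 s.py; python3 r.py 32 48 8 -120
```

```text
8.2 [-15.9  23.  -19.   55.4  -3.    7.9] [0.1 0.6 0.1] [ 0.13 -0.05 -0.04] 0.1367163628640182
panel pos [32.3 47.8  8.1]
tool x ang -120.1 y [ 0.001  0.    -1.   ]
[ 0.   0.1 -0.3] [-0.  -0.1 -0. ]
```

play_rows(
  deltas=[
    [0,0,0,0,0,0,0.4],
    [0,0,0,0,0,0,0],
    [0,0,0,0,0,0,-0.2],
    [0,0,0,0,0,0,-0.2],
    [0,0,0,0,0,0,-0.2],
  ],
)

```text
time_s: 8.82
tool_pos: [0.4974, -0.1606, 0.0656]
tool_rot: [-83.1, 4.0, 66.7]
force: [-0.1, -0.6, -1.0]
grip_width: 0.603
```

```bash
python3 s.py wrist w5.png
```

```text
8.825 [-16.   23.  -19.   55.4  -3.1   7.8] [-0.1 -0.6 -1. ] [ 0.03 -0.13  0.02] 0.603120143890688
panel pos [32.  48.2  8.3]
tool x ang -119.9 y [-0.     0.001 -1.   ]
```

View pics/w5.png

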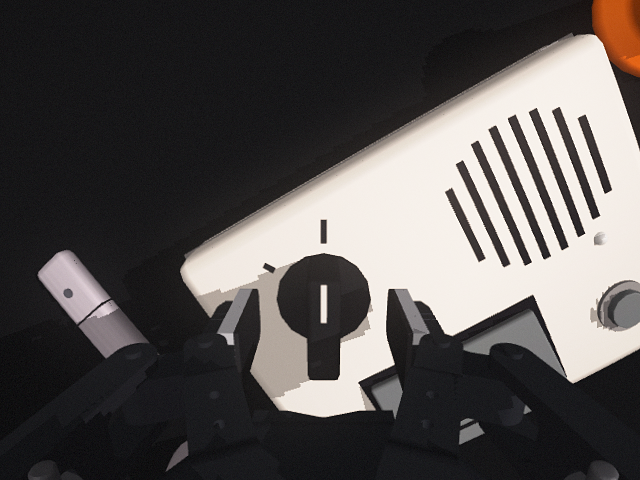

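play_rows(
  deltas=[
    [0,-10,0,0,0,0,-0.2],
    [0,-25,0,0,0,0,-0.2],
    [0,-30,0,0,0,0,-0.2],
    [0,0,0,0,0,0,1],
  ],
  force=40,
)

```text
time_s: 9.38
tool_pos: [0.5069, -0.1595, 0.1335]
tool_rot: [-83.1, 4.0, 66.7]
force: [0.3, 0.4, -0.5]
grip_width: 0.399
```

```bash
python3 s.py; python3 r.py -46 12 60 -90
```

```text
9.375 [-15.6  20.3 -13.1  63.9  -3.    8.1] [ 0.3  0.4 -0.5] [-0.07 -0.17 -0.03] 0.39890136456194064
panel pos [31.9 48.2 76.8]
tool x ang -119.9 y [-0.     0.001 -1.   ]
[ 70.2  16.8 -49.4] [  0.  -29.9  -0. ]
```

play_rows(
  deltas=[
    [35,8,-25,0,0,0,1],
    [35,8,-25,0,0,0,1],
    [0,0,0,0,-10,0,1],
    [0,0,0,0,-10,0,1],
    [0,0,0,0,-10,0,1],
    [0,0,0,0,0,0,1],
  ],
)

```text
time_s: 10.12
tool_pos: [0.5782, -0.114, 0.1033]
tool_rot: [-81.8, -0.1, 97.3]
force: [-0.5, -0.0, 0.5]
grip_width: -0.002
```

```bash
python3 s.py wrist w6.png; python3 r.py -46 12 30 -90
```

```text
10.125 [ -9.9  27.9  -5.9  64.   -2.3 -17. ] [-0.5 -0.   0.5] [-0.05 -0.15  0.04] -0.002399650557385476
panel pos [-47.5  10.9  57.5]
tool x ang -89.1 y [ 0.003  0.    -1.   ]
[-1.1 27.5  1.3] [-0.2  0.8 -0. ]
```

View pics/w6.png

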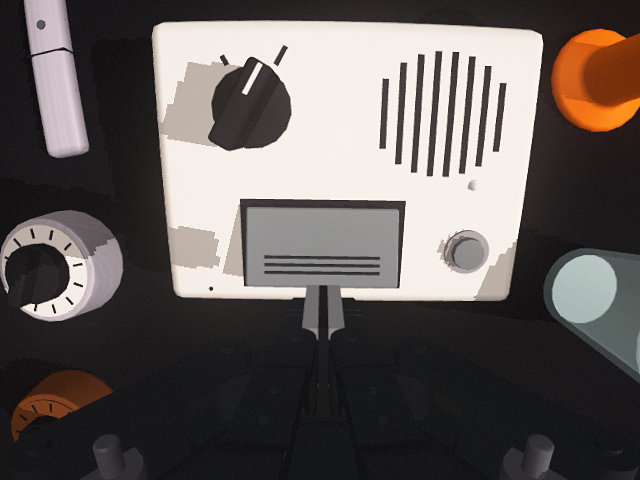

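play_rows(
  deltas=[
    [-1,15,1.3,0,0.8,0,1],
    [0,13,0,0,0,0,1],
    [0,0,0,0,0,0,1],
  ],
)

```text
time_s: 10.55
tool_pos: [0.5716, -0.1158, 0.0729]
tool_rot: [-81.7, 0.0, 96.1]
force: [0.1, 0.8, 1.2]
grip_width: 0.002
```

```bash
python3 s.py; python3 r.py -46 12 17 -90
```

```text
10.55 [-10.1  28.8  -8.8  60.4  -2.3 -16.1] [0.1 0.8 1.2] [ 0.01 -0.1   0.02] 0.0018144268871017244
panel pos [-45.   11.9  26.5]
tool x ang -90.3 y [ 0.004 -0.    -1.   ]
[-0.1  9.5 -1. ] [-0.3 -0.3  0. ]
```

play_rows(
  deltas=[
    [0,4,-1,0,0,0,1],
    [0,4,0,0,0,0,1],
    [0,2,0,0,0,0,1],
    [0,2,0,0,0,0,1],
  ],
)

```text
time_s: 11.05
tool_pos: [0.5715, -0.116, 0.0607]
tool_rot: [-81.8, 0.0, 96.0]
force: [2.4, 0.2, 2.7]
grip_width: -0.002
```

```bash
python3 s.py
```

```text
11.05 [-10.2  29.4  -9.6  58.9  -2.3 -16. ] [2.4 0.2 2.7] [ 0.07 -0.17  0.02] -0.001918040262140933
panel pos [-46.7  12.1  14.3]
tool x ang -90.4 y [ 0.003 -0.    -1.   ]
```

Contact has begun (about 2.7 N). I'll go on slowly.

play_rows(
  deltas=[
    [0,1.5,0,0,0,0,1],
    [0,1.5,0,0,0,0,1],
    [0,1.5,0,0,0,0,1],
  ],
)

```text
time_s: 11.42
tool_pos: [0.5721, -0.1159, 0.0571]
tool_rot: [-82.0, 0.1, 96.1]
force: [0.4, 0.2, 2.6]
grip_width: -0.001
```

play_rows(
  deltas=[
    [0,1.2,0,0,0,0,1],
    [0,1.2,0,0,0,0,1],
  ],
)

```text
time_s: 11.68
tool_pos: [0.5722, -0.1159, 0.055]
tool_rot: [-82.0, 0.1, 96.1]
force: [0.7, 0.1, 2.7]
grip_width: -0.001
```

```bash
python3 s.py
```

```text
11.675 [-10.2  29.6 -10.   58.   -2.3 -16.1] [0.7 0.1 2.7] [ 0.14 -0.18 -0.05] -0.0012434377311016378
panel pos [-48.1  12.2   8.7]
tool x ang -90.4 y [-0.  0. -1.]
```

play_rows(
  deltas=[
    [0,1,0,0,0,0,1],
    [0,1,0,0,0,0,1],
  ],
)

```text
time_s: 11.92
tool_pos: [0.5723, -0.1159, 0.0531]
tool_rot: [-82.1, 0.1, 96.1]
force: [-0.0, 1.4, 4.5]
grip_width: 0.002
```

play_rows(
  deltas=[
    [0,1,0,0,0,0,1],
  ],
)

```text
time_s: 12.05
tool_pos: [0.5722, -0.1159, 0.0522]
tool_rot: [-82.1, 0.1, 96.1]
force: [0.9, 1.9, 6.4]
grip_width: -0.0
```

play_rows(
  deltas=[
    [0,0.7,0,0,0,0,1],
  ],
)

```text
time_s: 12.18
tool_pos: [0.5723, -0.1159, 0.0521]
tool_rot: [-82.1, 0.1, 96.1]
force: [-1.4, 1.4, 11.2]
grip_width: 0.001
```

```bash
python3 s.py wrist w7.png
```

```text
12.175 [-10.2  29.7 -10.3  57.6  -2.3 -16.1] [-1.4  1.4 11.2] [ 0.27  0.43 -0.01] 0.0006812768171531284
panel pos [-48.6  12.2   5.9]
tool x ang -90.3 y [-0.002  0.    -1.   ]
```

View pics/w7.png

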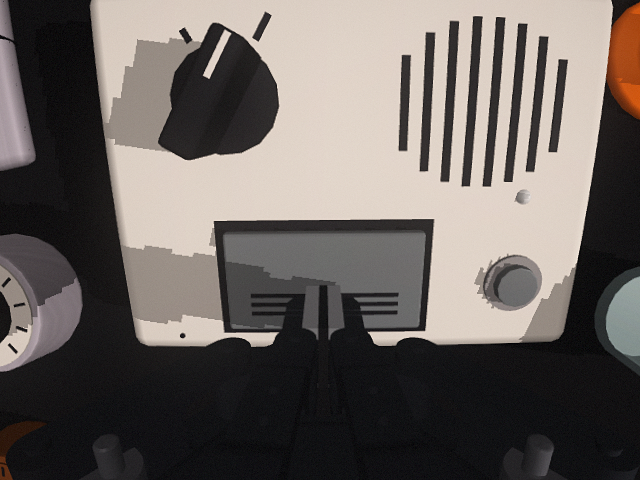

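play_rows(
  deltas=[
    [0,0.7,0,0,0,0,1],
    [0,0.7,0,0,0,0,1],
  ],
)

```text
time_s: 12.48
tool_pos: [0.5723, -0.1159, 0.0521]
tool_rot: [-82.1, 0.1, 96.1]
force: [-0.5, 1.7, 9.4]
grip_width: 0.006
```

```bash
python3 - <<'E'
from workcell import bot,optics
import cv2
for i in range(6):
    c=optics.capture(["side","scene"][i%2]); s=bot.read_state(); print(s["time_s"],s["force"].round(1),s["tool_pos"].round(4))
    cv2.imwrite(f"pics/f{i%2}.png",c["pixels"][:,:,::-1])
a=cv2.imread("pics/f0.png")[200:380,230:460]; b=cv2.imread("pics/f1.png")[170:370,150:400]
cv2.imwrite("pics/f0c.png",cv2.resize(a,None,fx=3,fy=3));cv2.imwrite("pics/f1c.png",cv2.resize(b,None,fx=3,fy=3))
E
python3 s.py
```

```text
12.525 [-0.5  1.3  9. ] [ 0.5723 -0.1159  0.0521]
12.575 [-0.4  1.4  7.5] [ 0.5723 -0.1159  0.0521]
12.625 [-1.8  0.7  9.2] [ 0.5723 -0.1159  0.0521]
12.675 [-0.5  1.8  8. ] [ 0.5723 -0.1159  0.0521]
12.725 [-0.8  1.4  9. ] [ 0.5723 -0.1159  0.0521]
12.775 [-0.5  0.9  9.1] [ 0.5723 -0.1159  0.0521]
12.775 [-10.2  29.6 -10.3  57.5  -2.3 -16.1] [-0.5  0.9  9.1] [ 0.28  0.28 -0.04] 0.004814197910839998
panel pos [-48.6  12.2   5.9]
tool x ang -90.4 y [-0.002  0.001 -1.   ]
```

View pics/f0c.png

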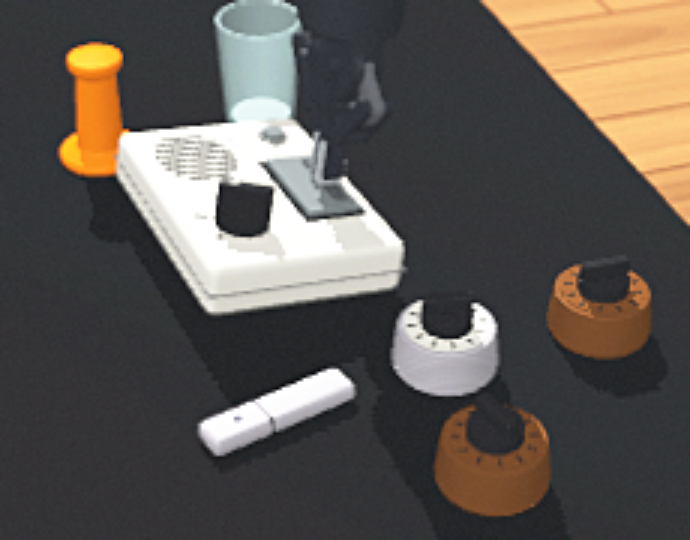

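View pics/f1c.png

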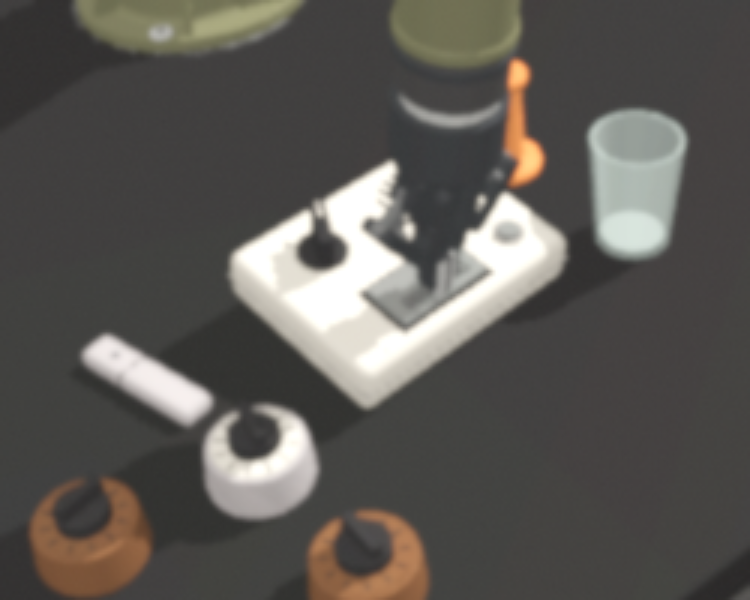

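The talk bar is flush and the holding force is steady at about 9 N. The switch is on, and the surrounding objects are at the same pixels as before, so I'm handing the job in.

```bash
python3 -c "
from workcell import ticket,bot
print(ticket.job_done()); s=bot.read_state(); print(s['time_s'],s['force'])"
```

```text
the job is handed in; nothing more can be done
None
the job is handed in; nothing more can be done
```

I turned the intercom's rotary switch 60° clockwise to on. Then I pressed the talk bar down slowly with shut fingers and handed the job in while still holding it, about 12.8 s in.

- **Switch:** after I let go, the white line pointed straight at the long mark, so it is home. It still looked on in the last pictures.
- **Talk bar:** it looks flush with the panel, with the fingertips 5.9 mm above the panel (6 mm expected when fully down). Two further small downward steps moved it no lower, so it is against its stop.
- **Force:** the highest reading while pressing was about 11 N. It then held steady at 7.5 to 9.4 N.
- **Other things:** the call key was not touched. The timer, tumbler, hair tie holder and tweezers case look unmoved, though the arm partly hid the holder in one of the two final views.
- **Mishap:** on the first descent to the switch the fingers drifted about 8 mm sideways. I corrected this before gripping, and nothing was touched.

After the hand-in no further state reading was available, so I could not check the final second.

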